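Clamp a blank flange in the leak-test nest

TASK

Get the blank flange clamped for its leak test. Without gripping, lifting or forcing anything, gently slide the loose round flange along the top of the test nest with the fingertips until it sits fully home against both stop bars, covering the port; then push the toggle clamp's black lever down past its dead point until it snaps into lock and the rubber foot holds the flange down. Leave the small things round the nest where they are, and finish with the hand clear.

Things in the scene. Friction and masses are not known exactly. Their poses are not given: they have to be found in the camera images.
- test_nest: Leak-test nest, fixed: dark grey plate 110 (x) by 222 (y) mm, top 26 mm above the bench. Origin on the bench under the port's centre; the plate runs from y = -95 to +127 mm. Own +y points from the port to the toggle clamp (at no turn: the robot's left; turned up to 0.4 rad). The clamp stands in the plane x = 0, its base at y = 42 to 104 mm. A hose fitting sticks out 23 mm on the +x side.
- port (a point): Centre of the port (14 mm hole, black O-ring) at the plate's top; axes as the nest's. The stops are two smooth steel bars 34 x 12 x 9 mm (screw heads 3 mm more) in a V open to -y: inner faces 20 mm from the port's axis, 50 degrees either side of +y. The flange is home when its centre is over this point, touching both bars.
- flange_mid (a point): Centre, half-way up, of the loose blank flange: plain stainless disc 40 mm across, 10 mm high, about 50 g. It starts flat on the plate, 44 to 66 mm from the port on the -y side and up to 14 mm off the middle line.
- flange: The same flange; origin in the middle of its underside.
- lever_grip (a point): Mid-length of the clamp lever's black grip, on its upper side; the grip is a round bar 18 mm thick, 82 mm long. Axes: +y along it to the free end, +z out of its upper side. Open, it rises away from the port about 58 degrees from level, this point about 135 mm above the bench and 112 mm from the port along the nest's y; locked, it is level, 79 mm up and 162 mm out.
- clamp_link (a joint): Turn (rad) of the short link from the clamp's base to its lever: -0.2 to 0.1 with the clamp open, grows as the lever comes down; the foot meets the flange at about 0.8, dead point about 1.2, locked on its stop 1.46. The lever needs 1 to 2 N at the grip, about 5 N on the way to the dead point, where it springs back if let go; past it the lever snaps home by itself. Elsewhere it stays where left.
- clamp_lever: The clamp's lever with its grip; origin at its pivot on the clamp's arm.
- clamp_foot: Rubber foot, 15 mm across, on the sprung spindle at the end of the clamp's arm; origin in the middle of its underside, +z along the spindle. Open, the arm stands upright behind the V (top about 122 mm above the bench); it swings down on to the flange's middle as the lever goes down.
- ring: Bystander: centring ring with black O-ring, 40 mm across, 8 mm high, lying on the bench. Origin under its middle.
- kf: Bystander: hinged vacuum clamp with wing nut, 55 x 66 x 16 mm, lying on the bench. Origin under its middle.
- can: Bystander: objective canister with blue lid, 40 mm across, 53 mm high, standing on the bench. Origin under its middle.
- vial: Bystander: glass vial with white cap, 21 mm across, 52 mm high, standing on the bench. Origin under its middle.
Things that resemble listed ones, but are neither listed nor needed, are in the scene too. There is more than one size of the flange; the job needs the middle-sized.

How it is judged (in metres and radians):
On the way, in this order (a step that is already met when the one before it is completed fails the run):
1. the flange lies home against both stop bars, over the port, with the clamp still open (horizontal distance between flange_mid and port below 0.003 m and z of flange_mid in the frame of test_nest below 0.034 m and angle between flange_mid's own z axis and vertical below 0.08 rad and value of joint clamp_link below 0.5 rad), for 0.2 s.
2. the lever is past its dead point (value of joint clamp_link above 1.38 rad), for 0.1 s.
At the end, for the whole second after the job is handed in: The flange lies flat on the nest within 3 mm of the port's centre, the lever rests past its dead point (clamp_link above 1.38 rad) and the rubber foot presses the flange with more than 6 N (horizontal distance between flange_mid and port below 0.003 m and z of flange_mid in the frame of test_nest below 0.034 m and angle between flange_mid's own z axis and vertical below 0.08 rad and value of joint clamp_link above 1.38 rad and velocity of joint clamp_link between -0.1 and 0.1 rad/s and contact force between clamp_foot and flange above 6 N); the robot touches nothing.
It fails at once if the flange is lifted off the nest (more than 5 mm) or falls off it (z of flange_mid in the frame of test_nest above 0.036 m or z of flange_mid in the frame of test_nest below 0.025 m).
It fails at once if the flange or the lever is gripped or forced: over 40 N between the fingers and it (contact force between the fingers and flange above 40 N or contact force between the fingers and clamp_lever above 40 N).
It fails at once if a bystander (ring, vacuum clamp, canister or vial) is moved by more than 15 mm (distance of any of ring, kf, can, vial from where it was at the start of the episode above 0.015 m).
It also fails if it takes over 45 s, if anything falls off the work surface, if the arm or the gripper's body presses on something with over 40 N, if the wrist force passes 120 N, or if a joint passes its speed limit or range.

ROBOT

A 6-joint arm with a two-finger parallel gripper is mounted at the origin on a cart in front of the work surface, level with it; the furniture and walls round the work are solid. World frame = base frame: x ahead of the robot, y to its left, z up, the work surface at z = 0. Lengths are in m, angles in degrees, forces in N, time in s.
With the tool pointing down it reaches from about 0.35 to 0.875 m from the base axis. Payload 4.2 kg.
Tool frame: the origin (TCP) lies at the very end of the fingers, on their centre line; the grasp point (between the pads) lies 19 mm behind it; z points along the fingers, y is the line along which they close (so a half turn about z gives the same grasp; the last joint's range is limited). The gripper opens to 87 mm and grips with 3 to 60 N. Pads are 19 mm wide; open, the fingers measure 117 mm over their backs; the gripper's body (75 mm by 190 mm) begins 51 mm behind the grasp point.
Start: joints at [82.197, 22.042, 0.453, 0, -68.411, -14.817], TCP at [0.24, 0.577, 0.223] pointing down, gripper open.
Joint ranges: [-179.83, 179.83], [-69.29, 118.12], [-61.27, 80.66], [-181.25, 117.63], [-171.15, -9.14], [-177.46, 177.46]. Speed limits (degrees/s): [159.86, 159.86, 180, 180, 180, 180].

INTERFACE

Orientations are given as a 3x3 rotation matrix whose columns are the frame's x, y, z axes.
In Python, from station import sense, cams, r gives the robot as it stands. The module is installed in compiled form; this text tells all that it offers.
- The arm moves only by the tool step_arm, never from a script. Its argument "targets" is text: rows parted by semicolons, each of 4 numbers parted by spaces: the shift along the tool's x, y, z in cm, then the turn about the tool's z in degrees. In form: x y z turn; .... A call has 1 to 12 rows; each row shifts and turns the commanded pose from where the row before left it, along the tool's axes as they then stand; what a row does not reach is not made up. A row lasts 1/12 s, in which the tool goes at most 41.7 mm and 7.16 degrees, less where a joint would pass 70% of its speed; a pose out of reach is approached as far as the arm can. A call with a gripper value outside its range is refused whole. "claw" is the finger opening in cm, from 0 to 8.7, set as the call begins (left out, the last holds). The fingers move at their own pace and stop on an object; the grip force is fixed at half the most. Time passes only in rows, so rows that do not move let the fingers close. It gives the time, the measured TCP pose, the force, the opening and the grip force at its end, in the units of the state.
- sense(): the state, without advancing time (a new reading comes with each control period).
- cams.capture(name): name is "side" or "top"; returns a dict with "frame" (400x640x3 uint8, blue, green, red), "vertical_fov" (degrees; the focal length in pixels is half the picture's height over the tangent of half this angle, whatever the lens; pixels are square), "cx", "cy" (the principal point, pixels), "eye" and "rotation" of the camera in the world. Camera axes: x right, y down, z forward; pixel columns grow to the right and rows downward; lengths in m; the calibration is good to about 2 mm. A picture is of the moment at which its call begins. There is no depth.
- r.finish_job(): hands the job in; it is judged then, once.
The state is a dict: "time_s": time; "joints": joint angles; "joint_velocities": joint speeds; "effort": joint torques, N m; "tcp_pos": TCP position; "ee_rot": TCP orientation; "wrist_force": force on the tool from outside, world axes, zero at the start; "moment": the same for the moment, N m; "gripper_width": opening from 0.0 (shut) to 1.0 (fully open); "gripper_force": force on a finger pad.
Only numpy, scipy, OpenCV 4.12 (cv2) and the standard library are available. Lean on these libraries where they do the work, as an engineer would, in place of code of your own. Each camera call takes 0.05 s, during which the arm holds its last target. There are 200 camera calls.

## Working session

There is one attempt and no reset: what is moved stays moved. The work goes in short steps, Python scripts to look and compute and a tool call to move; the robot and the scene stay as the last step left them, time stands still between calls to the robot, and variables do not carry over. Pictures are saved under pics/ and viewed, at most 10 in all, crops included, and the job is handed in when it is done.

Besides the shell and the picture viewer there is one more tool, called after "Request:" in YAML: its name, and indented under it one key for each argument. step_arm: Moves the arm, as the interface text tells. Its arguments: {"type":"object","properties":{"targets":{"type":"string"},"claw":{"type":"number"}},"required":["targets"]}

```bash
mkdir -p pics
cat > h.py <<'E'
import numpy as np, cv2
from station import sense, cams, r
def cap(n,f=None):
    c=cams.capture(n)
    if f: cv2.imwrite(f,c["frame"])
    return c
def fl(c): return c["frame"].shape[0]/2/np.tan(np.radians(c["vertical_fov"])/2)
def plane(c,u,v,z):
    d=np.array(c["rotation"])@np.array([(u-c["cx"])/fl(c),(v-c["cy"])/fl(c),1]); e=np.array(c["eye"])
    return e+d*(z-e[2])/d[2]
def proj(c,p):
    q=np.array(c["rotation"]).T@(np.array(p)-np.array(c["eye"])); return fl(c)*q[:2]/q[2]+[c["cx"],c["cy"]]
E
python3 - <<'E'
from h import *
for n in("side","top"):
    c=cap(n,f"pics/{n}0.png"); print(n,fl(c),c["cx"],c["cy"],c["eye"],np.array(c["rotation"]).round(3).tolist())
s=sense(); print(s["time_s"],s["tcp_pos"],np.array(s["ee_rot"]).round(3).tolist())
E
```

```text
side 497.979032402864 315.3998042326624 201.98474102924715 [ 0.86955092 -0.40860377  0.90552606] [[0.748, 0.57, -0.339], [0.663, -0.636, 0.395], [0.01, -0.52, -0.854]]
top 368.32137813070943 317.9781770427179 201.54471212780936 [ 0.39633143 -0.0457672   0.9476208 ] [[0.031, -0.984, 0.174], [-0.999, -0.025, 0.034], [-0.029, -0.175, -0.984]]
0.1 [0.24017017 0.57643137 0.22157966] [[0.923, -0.385, -0.001], [-0.385, -0.923, -0.002], [0.0, 0.002, -1.0]]
```

View pics/top0.png

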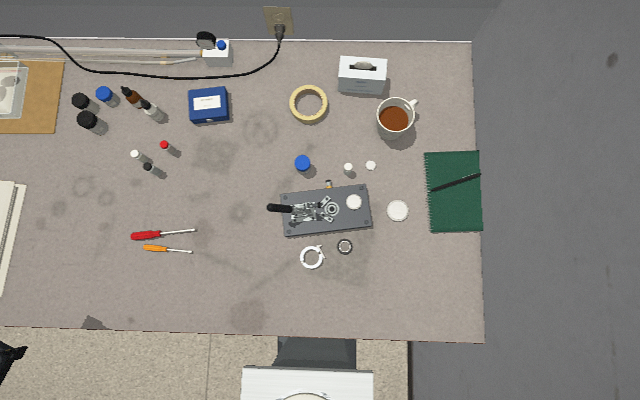

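View pics/side0.png

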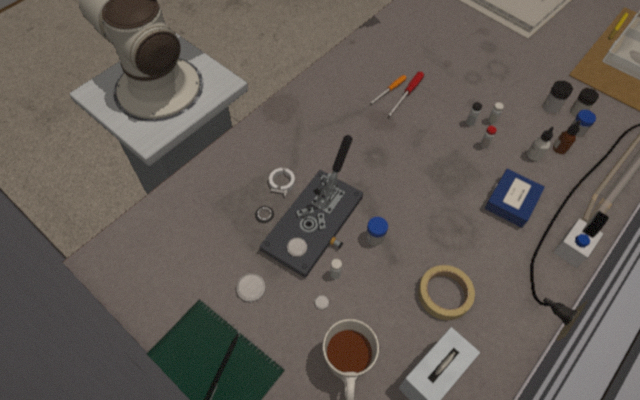

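The top view shows the nest at about (326,210) px, the flange on it at (354,202), and the lever at (279,208). The larger and smaller decoys lie off the plate at (397,210) and (371,165). Next I'll zoom in and measure.

Run:
```python
from h import *
t=cv2.imread("pics/top0.png")[150:280,255:415]; s=cv2.imread("pics/side0.png")[130:310,220:400]
cv2.imwrite("pics/tz.png",cv2.resize(t,None,fx=4.5,fy=4.5,interpolation=cv2.INTER_CUBIC))
c=cap("top")
hsv=cv2.cvtColor(t,cv2.COLOR_BGR2HSV); g=cv2.cvtColor(t,cv2.COLOR_BGR2GRAY)
print(t[80,60],t[52,99],t[20,60],t[45,80])
m=((g<100)).astype(np.uint8)
m=cv2.morphologyEx(m,cv2.MORPH_OPEN,np.ones((3,3)))
for k in cv2.findContours(m,0,2)[0]:
    if cv2.contourArea(k)>30:
        R=cv2.minAreaRect(k); B=cv2.boxPoints(R)+[255,150]; print(cv2.contourArea(k),R,B.round(1).tolist())
        if cv2.contourArea(k)>2000: print([plane(c,u,v,.026).round(4).tolist() for u,v in B])
```

```text
[130 126 124] [231 238 239] [ 99 104 108] [119 118 114]
179.0 ((25.68560028076172, 58.13895034790039), (27.968433380126953, 8.557169914245605), 7.765166759490967) [[266.3, 210.5], [267.4, 202.0], [295.1, 205.8], [294.0, 214.3]]
```

View pics/tz.png

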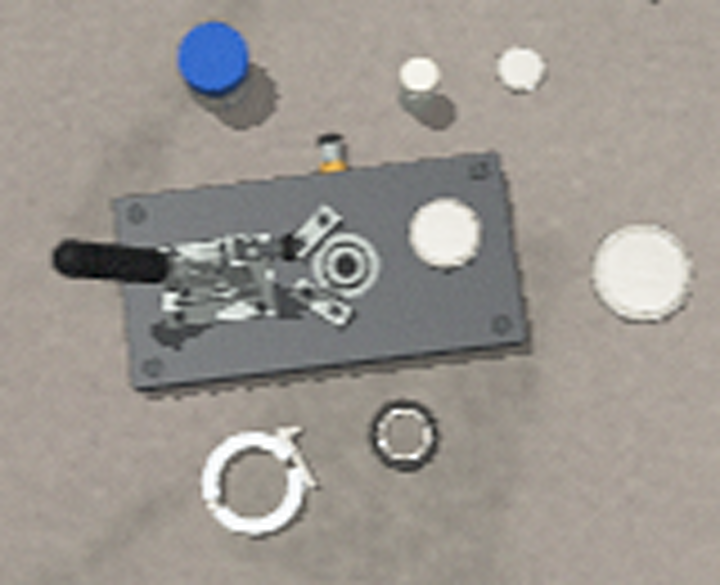

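The zoom shows the port at crop (346,265), the flange at (445,232), and the plate corners at (115,200), (497,155), (525,342) and (137,388). The lever grip runs from (70,258) to (165,265). The bystanders are clear of the plate.

```bash
cat > meas.py <<'E'
from h import *
def plate(c,z=.026):
    f=c["frame"].astype(int); m=((f[...,0]-f[...,2]>0)&(f[...,2]<150)).astype(np.uint8)
    m=cv2.morphologyEx(cv2.morphologyEx(m,2,np.ones((3,3))),3,np.ones((9,9)))
    return m
def discs(c,z,lo=190):
    g=c["frame"].min(2); m=(g>lo).astype(np.uint8); o=[]
    for k in cv2.findContours(m,0,cv2.CHAIN_APPROX_NONE)[0]:
        if cv2.contourArea(k)>60:
            M=cv2.moments(k); u=M["m10"]/M["m00"]; v=M["m01"]/M["m00"]; p=plane(c,u,v,z); P=np.array([plane(c,*q[0],z)[:2] for q in k])
            (x,y),R=cv2.minEnclosingCircle(P.astype(np.float32)); 
            if R<.04: o.append((round(u,1),round(v,1),p[:2].round(4).tolist(),round(R*1e3,1)))
    return o
E
python3 - <<'E'
from meas import *
C={n:cap(n) for n in("top","side")}
c=C["top"]
pc=np.array([[115,200],[497,155],[525,342],[137,388]])/4.5+[254.6,149.6]
W=np.array([plane(c,u,v,.026)[:2] for u,v in pc]); print("corners",W.round(4).tolist())
print("len",np.linalg.norm(np.roll(W,-1,0)-W,axis=1))
d=(W[0]-W[1])+(W[3]-W[2]); yaw=np.arctan2(-d[0],d[1]); print("yaw",yaw)
cen=W.mean(0); Y=np.array([-np.sin(yaw),np.cos(yaw)]); print("port from plate",cen-Y*.016,"Y",Y)
print("port direct",plane(c,346/4.5+254.6,265/4.5+149.6,.026))
for n in C: print(n,discs(C[n],.036))
print("lever ends top(z~.17,.10)",[plane(c,u/4.5+254.6,v/4.5+149.6,z).round(4) for u,v,z in((62,258,.16),(165,265,.09))])
ys=cv2.resize(C["side"]["frame"][130:310,220:400],None,fx=3.3,fy=3.3,interpolation=2); cv2.imwrite("pics/sz.png",ys)
E
```

```text
corners [[0.576, 0.0833], [0.6074, -0.1329], [0.5012, -0.1493], [0.4696, 0.0658]]
len [0.21852024 0.10741591 0.21748443 0.10780355]
yaw 0.1451881467408678
port from plate [ 0.54086763 -0.04911972] Y [-0.1446786  0.9894787]
port direct [ 0.54198557 -0.04884353  0.026     ]
top [(311.0, 256.6, [0.4199, -0.0015], 32.2), (397.0, 210.2, [0.5403, -0.2118], 26.6), (353.4, 201.4, [0.5597, -0.1032], 18.1), (206.5, 102.2, [0.8184, 0.2911], 37.7), (5.9, 102.4, [0.8086, 0.8402], 39.2)]
side []
lever ends top(z~.17,.10) [array([0.5207, 0.0889, 0.16  ]), array([0.5294, 0.0463, 0.09  ])]
```

View pics/sz.png

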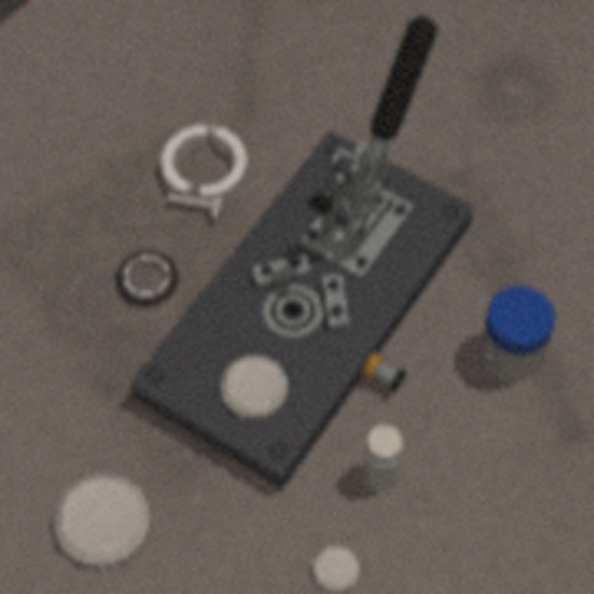

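The side zoom shows the port at crop (294,310), the flange at (254,386), a dark spot that is probably the foot at (320,203), and the grip from (423,25) to (383,132). I'll triangulate these across the two views.

Run:
```python
from meas import *
C={n:cap(n) for n in("top","side")}
def ray(n,u,v):
    c=C[n]; s,o=(4.5,(254.6,149.6)) if n=="top" else (3.3,(219.7,129.7))
    d=np.array(c["rotation"])@np.array([(u/s+o[0]-c["cx"])/fl(c),(v/s+o[1]-c["cy"])/fl(c),1]); return np.array(c["eye"]),d/np.linalg.norm(d)
def tri(a,b):
    (e,d),(f,g)=ray("top",*a),ray("side",*b); t=np.linalg.lstsq(np.c_[d,-g],f-e,rcond=None)[0]; P,Q=e+t[0]*d,f+t[1]*g; return (P+Q)/2,np.linalg.norm(P-Q)
port=np.array([.5412,-.0488]);a=.145;X=np.array([np.cos(a),np.sin(a)]);Y=np.array([-np.sin(a),np.cos(a)])
for k,A,B in(("port",(346,265),(294,310)),("flange",(445,232),(254,386)),("foot?",(293,245),(320,203)),("gripfree",(62,258),(423,22)),("gripnear",(165,265),(383,132)),("cornL",(115,200),(470,210)),("cornR",(497,155),(283,482)),("c3",(525,342),(137,388)),("c4",(137,388),(332,137))):
    P,e=tri(A,B); d=P[:2]-port; print(k,P.round(4),"gap",e.round(4),"nest",(d@X).round(4),(d@Y).round(4))
```

```text
port [ 0.543  -0.0483  0.0223] gap 0.0013 nest 0.0018 0.0002
flange [ 0.562  -0.104   0.0275] gap 0.0 nest 0.0126 -0.0576
foot? [ 0.539  -0.0208  0.1079] gap 0.0007 nest 0.0018 0.028
gripfree [0.5212 0.0894 0.1563] gap 0.0002 nest 0.0001 0.1396
gripnear [0.529  0.0464 0.0978] gap 0.0024 nest 0.0016 0.096
cornL [0.5771 0.0839 0.0179] gap 0.0012 nest 0.0547 0.1262
cornR [ 0.611  -0.1337  0.0122] gap 0.0014 nest 0.0568 -0.0941
c3 [ 0.5041 -0.1489  0.0135] gap 0.0047 nest -0.0512 -0.0937
c4 [0.4713 0.0682 0.014 ] gap 0.0023 nest -0.0523 0.1259
```

Request:
step_arm:
  targets: "0 0 0 6.6;0 0 0 6.6;0 0 0 6.6;0 0 0 6.6;0 0 0 6.6;0 0 0 6.6;0 0 0 6.6;0 0 0 6.6;0 0 0 6.3;0 0 0 0"
  claw: 2.0

```text
time_s: 1.18
tcp_pos: [0.2403, 0.5769, 0.2225]
ee_rot: [[0.142, -0.99, -0.0], [-0.99, -0.142, -0.0], [0.0, 0.0, -1.0]]
wrist_force: [-0.2, 0.4, -0.2]
gripper_width: 0.323
gripper_force: 0.0
```

```bash
cat > to.py <<'E'
import sys; from h import *
def to(t):
    s=sense(); R=np.array(s["ee_rot"]); d=R.T@(np.array(t)-s["tcp_pos"])*100
    print("t",s["time_s"],"tcp",np.array(s["tcp_pos"]).round(4),"yawx",np.degrees(np.arctan2(R[1,0],R[0,0])).round(2),"F",np.array(s["wrist_force"]).round(1),"w",s["gripper_width"],"shift cm",d.round(2))
if __name__=="__main__": to([float(v) for v in sys.argv[1:4]])
E
python3 to.py .5656 -.1381 .2216; python3 to.py .5656 -.1381 .03
```

```text
t 1.1833 tcp [0.2403 0.5769 0.2225] yawx -81.83 F [-0.2  0.4 -0.2] w 0.3232698600643121 shift cm [ 75.39 -22.03   0.1 ]
t 1.1833 tcp [0.2403 0.5769 0.2225] yawx -81.83 F [-0.2  0.4 -0.2] w 0.3232698600643121 shift cm [ 75.39 -22.03  19.26]
```

Request:
step_arm:
  targets: "3.4 -1 0 0;3.4 -1 0 0;3.4 -1 0 0;3.4 -1 0 0;3.4 -1 0 0;3.4 -1 0 0;3.4 -1 0 0;3.4 -1 0 0;3.4 -1 0 0;3.4 -1 0 0;3.4 -1 0 0;3.4 -1 0 0"

```text
time_s: 2.18
tcp_pos: [0.4182, 0.1889, 0.223]
ee_rot: [[0.148, -0.989, 0.001], [-0.989, -0.148, 0.001], [-0.001, -0.001, -1.0]]
wrist_force: [1.4, 1.1, -1.0]
gripper_width: 0.226
gripper_force: 0.0
```

Request:
step_arm:
  targets: "3.4 -1 0 0;3.4 -1 0 0;3.4 -1 0 0;3.4 -1 0 0;3.4 -1 0 0;3.4 -1 0 0;3.4 -1 0 0;3.4 -1 0 0;3.4 -1 0 0;3.4 -1 0 0;0 0 0 0;0 0 0 0"

```text
time_s: 3.18
tcp_pos: [0.5659, -0.1333, 0.2218]
ee_rot: [[0.143, -0.99, -0.001], [-0.99, -0.143, 0.0], [-0.0, 0.001, -1.0]]
wrist_force: [-0.3, 0.5, -0.0]
gripper_width: 0.225
gripper_force: 0.0
```

```bash
python3 to.py .5656 -.1381 .03
```

```text
t 3.1833 tcp [ 0.5659 -0.1333  0.2218] yawx -81.77 F [-0.3  0.5 -0. ] w 0.22468022521175005 shift cm [ 0.47  0.08 19.18]
```

Request:
step_arm:
  targets: "0.6 0.1 3 0;0 0 3 0;0 0 3 0;0 0 3 0;0 0 3 0;0 0 2 0;0 0 1.2 0;0 0 0.6 0;0 0 0.3 0;0 0 0 0;0 0 0 0"

```text
time_s: 4.1
tcp_pos: [0.5664, -0.1373, 0.0326]
ee_rot: [[0.145, -0.989, 0.002], [-0.989, -0.145, -0.0], [0.0, -0.002, -1.0]]
wrist_force: [0.3, -0.5, -0.5]
gripper_width: 0.231
gripper_force: 0.0
```

```bash
python3 to.py .5656 -.1381 .03
python3 - <<'E'
from meas import *
t=cap("top")["frame"][150:260,270:420];s=cap("side")["frame"][150:310,220:380]
cv2.imwrite("pics/p1.png",np.hstack([cv2.resize(t,(545,400),interpolation=2)[:,:400],cv2.resize(s,(400,400),interpolation=2)]))
E
```

```text
t 4.1 tcp [ 0.5664 -0.1373  0.0326] yawx -81.64 F [ 0.3 -0.5 -0.5] w 0.23101827870033598 shift cm [0.06 0.09 0.26]
```

View pics/p1.png

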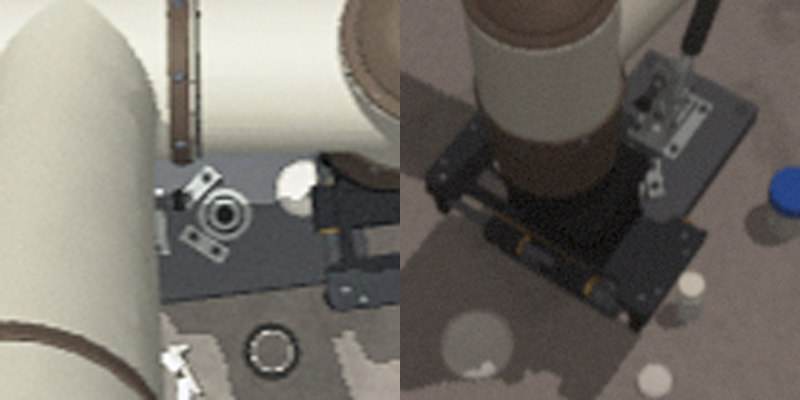

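The left half shows the fingers behind the flange (about (297,187)), with the port at (225,213) still open. The right half shows the gripper straddling the plate end, with the vial and canister clear. Now I'll push gently.

Request:
step_arm:
  targets: "-0.2 0.1 0.2 0;-0.2 0 0.05 0;-0.2 0 0 0;-0.2 0 0 0;-0.2 0 0 0;-0.2 0.04 0 0;-0.25 0.05 0 0;-0.25 0.05 0 0;-0.25 0.05 0 0;-0.25 0.05 0 0;-0.25 0.05 0 0;-0.25 0.05 0 0"

```text
time_s: 5.2
tcp_pos: [0.5573, -0.1114, 0.0291]
ee_rot: [[0.144, -0.99, 0.0], [-0.99, -0.144, -0.0], [0.0, 0.0, -1.0]]
wrist_force: [0.9, -0.3, -0.2]
gripper_width: 0.23
gripper_force: 0.3
```

Request:
step_arm:
  targets: "-0.25 0.05 0 0;-0.25 0.05 0 0;-0.25 0.05 0 0;-0.25 0.05 0 0;-0.25 0.05 0 0;-0.25 0.05 0 0;-0.25 0.05 0 0;-0.25 0.05 0 0;-0.25 0.05 0 0;-0.25 0.05 0 0;0 0 0 0;0 0 0 0"

```text
time_s: 6.2
tcp_pos: [0.5487, -0.0874, 0.029]
ee_rot: [[0.144, -0.99, -0.0], [-0.99, -0.144, 0.0], [-0.0, 0.0, -1.0]]
wrist_force: [0.1, 0.1, 0.3]
gripper_width: 0.228
gripper_force: 0.0
```

```bash
python3 to.py .5459 -.0751 .03
python3 - <<'E'
from meas import *
t=cap("top")["frame"][150:260,270:420];s=cap("side")["frame"][150:310,220:380]
cv2.imwrite("pics/p2.png",np.hstack([cv2.resize(t,(545,400),interpolation=2)[:,:400],cv2.resize(s,(400,400),interpolation=2)]))
E
```

```text
t 6.2 tcp [ 0.5487 -0.0874  0.029 ] yawx -81.71 F [0.1 0.1 0.3] w 0.2283076111653404 shift cm [-1.25  0.1  -0.1 ]
```

View pics/p2.png

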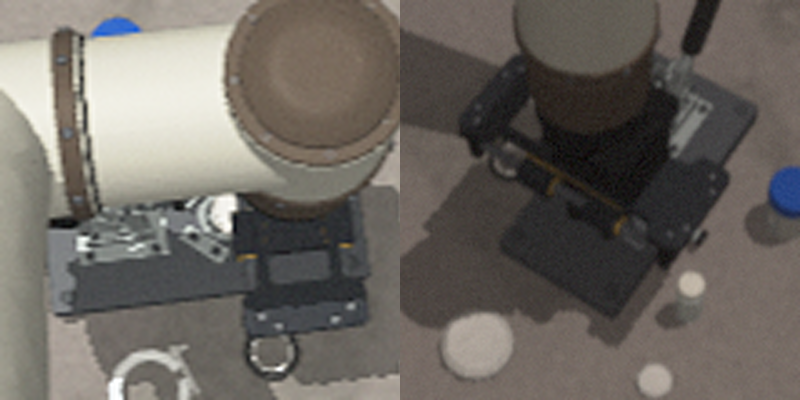

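The flange is moving with the fingers and now sits at about (222,213), near the V. I'll continue slowly and watch the wrist force.

Request:
step_arm:
  targets: "-0.2 0.02 0 0;-0.2 0.02 0 0;-0.2 0.02 0 0;-0.15 0.02 0 0;-0.15 0 0 0;0 0 0 0"

```text
time_s: 6.8
tcp_pos: [0.5467, -0.0785, 0.0291]
ee_rot: [[0.144, -0.99, -0.0], [-0.99, -0.144, 0.0], [-0.0, 0.0, -1.0]]
wrist_force: [0.2, -0.5, 0.7]
gripper_width: 0.23
gripper_force: 0.0
```

Request:
step_arm:
  targets: "-0.1 0 0 0;-0.1 0 0 0;0 0 0 0"

```text
time_s: 7.05
tcp_pos: [0.5465, -0.0767, 0.0291]
ee_rot: [[0.144, -0.99, 0.0], [-0.99, -0.144, 0.0], [-0.0, -0.0, -1.0]]
wrist_force: [0.0, -0.6, 0.0]
gripper_width: 0.231
gripper_force: 0.0
```

Request:
step_arm:
  targets: "-0.1 0 0 0;0 0 0 0"

```text
time_s: 7.22
tcp_pos: [0.5463, -0.0759, 0.029]
ee_rot: [[0.144, -0.99, -0.0], [-0.99, -0.144, -0.0], [0.0, 0.0, -1.0]]
wrist_force: [0.8, -2.0, 1.0]
gripper_width: 0.228
gripper_force: 0.4
```

Request:
step_arm:
  targets: "-0.1 0 0 0;0 0 0 0"

```text
time_s: 7.38
tcp_pos: [0.5462, -0.0754, 0.0291]
ee_rot: [[0.144, -0.99, -0.0], [-0.99, -0.144, -0.001], [0.001, 0.0, -1.0]]
wrist_force: [0.8, -4.2, -0.5]
gripper_width: 0.233
gripper_force: 1.8
```

Request:
step_arm:
  targets: "-0.1 0 0 0;0 0 0 0;0 0 0 0"

```text
time_s: 7.63
tcp_pos: [0.5462, -0.0751, 0.0292]
ee_rot: [[0.144, -0.99, -0.0], [-0.99, -0.144, -0.001], [0.001, 0.0, -1.0]]
wrist_force: [1.1, -7.4, 0.4]
gripper_width: 0.233
gripper_force: 3.1
```

Request:
step_arm:
  targets: "0.3 0 0 0;0.5 0 0 0;1 0 0 0;2 0 0 0;2 0 0 0;2 0 0 0;0 0 -3 0;0 0 -3 0;3 0 -3 0;3 0 -3 0;3 0 -3 0;0 0 0 0"

```text
time_s: 8.63
tcp_pos: [0.5741, -0.2441, 0.1847]
ee_rot: [[0.141, -0.99, 0.014], [-0.99, -0.141, -0.005], [0.007, -0.013, -1.0]]
wrist_force: [1.6, -0.3, 0.1]
gripper_width: 0.234
gripper_force: 0.0
```

```bash
python3 to.py .5459 -.0751 .03
python3 - <<'E'
from meas import *
c=cap("top");d=cap("side");t=c["frame"][150:260,255:405];s=d["frame"][150:290,240:380]
print("top",discs(c,.036),"side",discs(d,.036,150))
cv2.imwrite("pics/p3.png",np.hstack([cv2.resize(t,(545,400),interpolation=2)[:,:400],cv2.resize(s,(400,400),interpolation=2)]))
E
```

```text
t 8.6333 tcp [ 0.5741 -0.2441  0.1847] yawx -81.88 F [ 1.6 -0.3  0.1] w 0.2344382674470149 shift cm [-17.24   0.6   15.34]
top [(4.3, 104.4, [0.8026, 0.8436], 26.0), (206.5, 102.2, [0.8184, 0.2911], 37.7)] side [(350.7, 385.5, [0.8068, -0.2361], 15.3), (321.6, 301.4, [0.6739, -0.158], 10.8), (308.5, 222.1, [0.5456, -0.0511], 16.1), (516.7, 193.2, [0.8216, 0.2882], 36.5)]
```

View pics/p3.png

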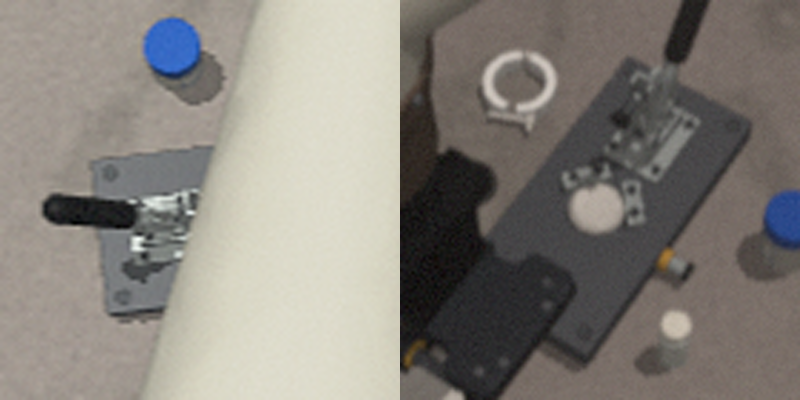

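The side half shows the flange at (597,208) over the port, up against the V bars. I'll check the residual offset from the port.

Run:
```python
from meas import *
d=cap("side"); s0=cv2.imread("pics/side0.png")
g0=cv2.cvtColor(s0,6)
sub=cv2.GaussianBlur(cv2.resize(g0[205:242,290:330],None,fx=8,fy=8,interpolation=2),(0,0),2)
cc=cv2.HoughCircles(sub,cv2.HOUGH_GRADIENT,1,200,param1=60,param2=15,minRadius=15,maxRadius=80); print("port circ",cc, cc[0,0,:2]/8-.44+[290,205] if cc is not None else 0)
P=plane(d,308.8,223.7,.026); a=.1435;X=np.array([np.cos(a),np.sin(a)]);Y=np.array([-np.sin(a),np.cos(a)])
g=d["frame"].min(2)
for th in(140,150,160,170):
    m=((g>th)*255).astype(np.uint8)
    m=cv2.morphologyEx(m,2,cv2.getStructuringElement(2,(9,9)))
    for k in cv2.findContours(m,0,1)[0]:
        (u,v),w,_=cv2.fitEllipse(k)if len(k)>5 else ((0,0),0,0)
        if abs(u-308)<12 and abs(v-222)<12: q=plane(d,u,v,.036)[:2]-P[:2]; print(th,u,v,w,"off mm nest",q@X*1e3,q@Y*1e3,"R px")
print("expected px of home top centre",proj(d,[P[0],P[1],.036]))
```

```text
port circ None 0
140 308.8231201171875 222.42831420898438 (12.892322540283203, 15.493910789489746) off mm nest 1.5023152297328612 -2.139189754860524 R px
150 308.3746337890625 221.92396545410156 (11.574908256530762, 14.381721496582031) off mm nest 0.11913014461559342 -1.6790746718449239 R px
expected px of home top centre [308.79231953 221.28259198]
```

The image gives at most about 2 mm of residual, so I can't be sure the flange touches both bars. I'll re-seat it with a gentle push from the closed fingers, whose flat face lets the V centre the disc.

Request:
step_arm:
  targets: "-2.8 0.1 1.5 0;-2.8 0.1 1.5 0;-2.8 0.1 1.5 0;-2.8 0 1.5 0;-2.5 0 1.5 0;-1.5 0 1.5 0;0 0 2 0;0 0 2 0;0 0 1.5 0;0 0 0.6 0;0 0 0.3 0;0 0 0 0"
  claw: 0

```text
time_s: 9.78
tcp_pos: [0.5422, -0.0873, 0.0263]
ee_rot: [[0.147, -0.989, -0.007], [-0.989, -0.147, -0.001], [-0.0, 0.007, -1.0]]
wrist_force: [-11.8, 6.3, 29.4]
gripper_width: 0.005
gripper_force: 14.6
```

```bash
python3 to.py .5462 -.0778 .03
```

```text
t 9.7833 tcp [ 0.5422 -0.0873  0.0263] yawx -81.56 F [-11.8   6.3  29.4] w 0.004517774925671777 shift cm [-0.88 -0.53 -0.37]
```

Request:
step_arm:
  targets: "0 0 -0.5 0;0 0 0 0"

```text
time_s: 9.95
tcp_pos: [0.5449, -0.0877, 0.029]
ee_rot: [[0.145, -0.989, 0.001], [-0.989, -0.145, 0.0], [-0.0, -0.001, -1.0]]
wrist_force: [0.3, 0.1, -0.5]
gripper_width: 0.004
gripper_force: 0.0
```

```bash
python3 to.py .5462 -.0778 .03
```

```text
t 9.95 tcp [ 0.5449 -0.0877  0.029 ] yawx -81.63 F [ 0.3  0.1 -0.5] w 0.00441311373893831 shift cm [-0.96 -0.28 -0.1 ]
```

Request:
step_arm:
  targets: "0 -0.25 0 0;-0.2 0 0 0;-0.2 0 0 0;-0.2 0 0 0;-0.15 0 0 0;-0.1 0 0 0;0 0 0 0"

```text
time_s: 10.53
tcp_pos: [0.5462, -0.0797, 0.0282]
ee_rot: [[0.144, -0.99, -0.001], [-0.99, -0.144, -0.0], [0.0, 0.001, -1.0]]
wrist_force: [-1.1, -0.8, -1.1]
gripper_width: 0.004
gripper_force: 0.3
```

Request:
step_arm:
  targets: "-0.1 0 0 0;0 0 0 0"

```text
time_s: 10.7
tcp_pos: [0.5462, -0.0793, 0.0285]
ee_rot: [[0.144, -0.99, -0.0], [-0.99, -0.144, -0.001], [0.001, 0.0, -1.0]]
wrist_force: [-0.4, -3.0, -0.1]
gripper_width: 0.01
gripper_force: 1.7
```

Request:
step_arm:
  targets: "-0.1 0 0 0;0 0 0 0"

```text
time_s: 10.87
tcp_pos: [0.5462, -0.079, 0.0287]
ee_rot: [[0.144, -0.99, -0.0], [-0.99, -0.144, -0.001], [0.001, 0.0, -1.0]]
wrist_force: [0.9, -7.7, 0.1]
gripper_width: 0.008
gripper_force: 3.5
```

Request:
step_arm:
  targets: "-0.1 0 0 0;0 0 0 0"

```text
time_s: 11.03
tcp_pos: [0.5462, -0.0788, 0.0288]
ee_rot: [[0.144, -0.99, 0.0], [-0.99, -0.144, -0.002], [0.002, 0.0, -1.0]]
wrist_force: [1.2, -11.0, -0.9]
gripper_width: 0.006
gripper_force: 5.2
```

The flange is seated: the force rose to 11 N against a firm stop. Now I'll back off and go over to the lever.

Request:
step_arm:
  targets: "0.3 0 0 0;0.7 0 0 0;1.2 0 0 0;1.5 0 0 0;0 0 0 0;0 0 -3 0;0 0 -3 0;0 0 -3 0;0 0 -3 0;0 0 -3 0;0 0 -2 0;0 0 0 0"

```text
time_s: 12.03
tcp_pos: [0.5542, -0.1136, 0.204]
ee_rot: [[0.145, -0.989, 0.011], [-0.989, -0.145, -0.0], [0.002, -0.011, -1.0]]
wrist_force: [0.4, 0.1, 0.3]
gripper_width: 0.007
gripper_force: 0.0
```

Request:
step_arm:
  targets: "-2 0 0 0;-2 0 0 0;-2 0 0 0;-2 0 0 0;-2 0 0 0;-2 0 0 0;-2 0 0 0;0 0 0 0;0 0 0 0;0 0 0 0"

```text
time_s: 12.87
tcp_pos: [0.5309, 0.0249, 0.198]
ee_rot: [[0.144, -0.99, -0.001], [-0.99, -0.144, -0.0], [-0.0, 0.001, -1.0]]
wrist_force: [0.1, -0.5, -0.2]
gripper_width: 0.004
gripper_force: 0.0
```

```bash
cat > loc.py <<'E'
import sys
from to import *
O=np.array([.542,-.0488]);Y=np.array([-.144,.9896])
s=sense();d=np.array(s["tcp_pos"][:2])-O
print("local x,y,z mm",(d@[.9896,.144]*1e3).round(1),(d@Y*1e3).round(1),(s["tcp_pos"][2]*1e3).round(1))
y,z=float(sys.argv[1])/1e3,float(sys.argv[2])/1e3; to([*(O+y*Y),z])
E
python3 loc.py 94 145
python3 - <<'E'
from meas import *
d=cap("side");s=d["frame"][130:270,240:400]
cv2.imwrite("pics/p4.png",cv2.resize(s,(640,560),interpolation=2))
E
```

```text
local x,y,z mm -0.3 74.5 198.0
t 12.8667 tcp [0.5309 0.0249 0.198 ] yawx -81.72 F [ 0.1 -0.5 -0.2] w 0.0038003232810798608 shift cm [-1.95 -0.04  5.3 ]
```

View pics/p4.png

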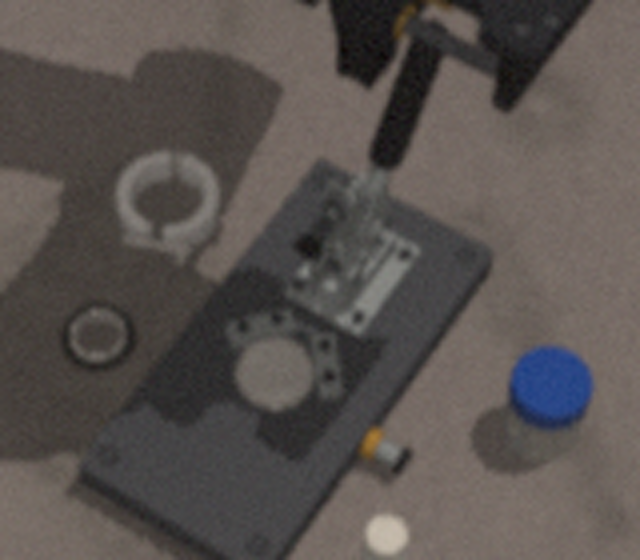

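The flange at (274,373) sits snug against both bars. The lever is still open. Now I'll go down beside it and push.

Request:
step_arm:
  targets: "0 0 2 0;-1 0 2 0;-1 0 1.3 0;0 0 0 0;0 0 0 0"

```text
time_s: 13.33
tcp_pos: [0.5282, 0.0442, 0.1451]
ee_rot: [[0.144, -0.99, -0.001], [-0.99, -0.144, -0.001], [0.001, 0.001, -1.0]]
wrist_force: [0.1, -0.6, 1.1]
gripper_width: 0.004
gripper_force: 0.0
```

```bash
python3 loc.py 109 145
```

```text
local x,y,z mm -0.3 94.1 145.1
t 13.3333 tcp [0.5282 0.0442 0.1451] yawx -81.73 F [ 0.1 -0.6  1.1] w 0.0043276043976465985 shift cm [-1.5  -0.03  0.01]
```

Request:
step_arm:
  targets: "-0.5 0 0 0;-0.5 0 0 0;-0.5 0 0 0;-0.4 0 0.2 0;-0.4 0 0.2 0;-0.4 0 0.2 0;-0.4 0 0.3 0;-0.4 0 0.3 0;0 0 0 0"

```text
time_s: 14.08
tcp_pos: [0.5233, 0.0804, 0.1331]
ee_rot: [[0.145, -0.989, 0.0], [-0.989, -0.145, 0.0], [-0.0, -0.0, -1.0]]
wrist_force: [-0.3, -0.2, 1.8]
gripper_width: 0.003
gripper_force: 1.1
```

```bash
python3 loc.py 134 130
```

```text
local x,y,z mm 0.1 130.6 133.1
t 14.0833 tcp [0.5233 0.0804 0.1331] yawx -81.68 F [-0.3 -0.2  1.8] w 0.002877314493899945 shift cm [-0.35  0.01  0.31]
```

Request:
step_arm:
  targets: "-0.35 0 0.35 0;-0.4 0 0.4 0;-0.4 0 0.4 0;-0.3 0 0.35 0;-0.3 0 0.4 0;-0.3 0 0.4 0;-0.3 0 0.5 0;0 0 0 0"

```text
time_s: 14.75
tcp_pos: [0.5194, 0.103, 0.1041]
ee_rot: [[0.144, -0.99, -0.001], [-0.99, -0.144, -0.001], [0.0, 0.002, -1.0]]
wrist_force: [1.4, -1.3, 2.4]
gripper_width: 0.007
gripper_force: 1.2
```

```bash
python3 loc.py 160 92;python3 - <<'E'
from meas import *
d=cap("side");s=d["frame"][90:250,240:400]
cv2.imwrite("pics/p5.png",cv2.resize(s,(560,560),interpolation=2))
E
```

```text
local x,y,z mm -0.5 153.5 104.1
t 14.75 tcp [0.5194 0.103  0.1041] yawx -81.71 F [ 1.4 -1.3  2.4] w 0.006985509571203769 shift cm [-0.65 -0.05  1.21]
```

View pics/p5.png

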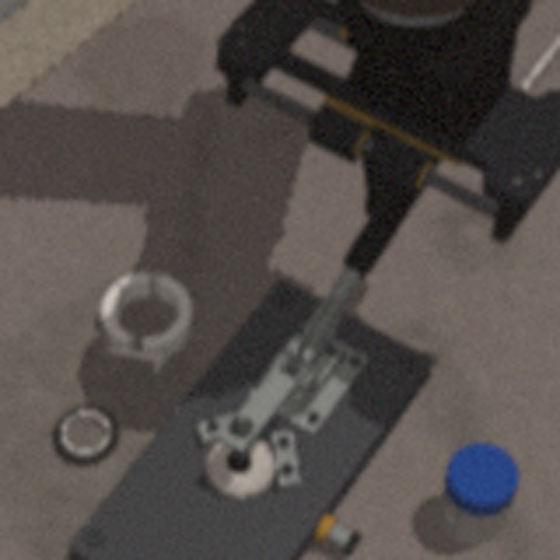

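The arm is down over the flange, with the foot at (238,460) near its centre, and the finger is on the grip. I'll continue past the dead point.

Request:
step_arm:
  targets: "-0.2 0 0.4 0;-0.2 0 0.4 0;-0.15 0 0.4 0;0 0 0 0"

```text
time_s: 15.13
tcp_pos: [0.518, 0.1085, 0.092]
ee_rot: [[0.143, -0.99, -0.002], [-0.99, -0.143, 0.0], [-0.0, 0.002, -1.0]]
wrist_force: [-0.0, -0.5, -0.7]
gripper_width: 0.005
gripper_force: 0.0
```

Request:
step_arm:
  targets: "-0.1 0 0.3 0;-0.1 0 0.3 0;0 0 0.2 0;0 0 0 0"

```text
time_s: 15.47
tcp_pos: [0.5183, 0.1103, 0.0847]
ee_rot: [[0.144, -0.99, -0.001], [-0.99, -0.144, -0.0], [0.0, 0.001, -1.0]]
wrist_force: [0.1, -0.4, -0.5]
gripper_width: 0.004
gripper_force: 0.0
```

There's no resistance, so it has probably snapped home. I'll feel for the lever gently at its locked height.

Request:
step_arm:
  targets: "0 0 0.3 0;0 0 0.2 0;0 0 0.1 0;0 0 0 0"

```text
time_s: 15.8
tcp_pos: [0.5187, 0.1102, 0.0792]
ee_rot: [[0.144, -0.99, -0.0], [-0.99, -0.144, -0.0], [0.0, 0.0, -1.0]]
wrist_force: [0.4, -0.8, -0.8]
gripper_width: 0.002
gripper_force: 0.0
```

Request:
step_arm:
  targets: "0 0 -1 0;0 0 -3 0;0 0 -3 0;0 0 -3 0;-3 0 -3 0;-4 0 0 0;-4 0 0 0;-4 0 0 0;-4 0 0 0;0 0 0 0;0 0 0 0;0 0 0 0"

```text
time_s: 16.8
tcp_pos: [0.4912, 0.2977, 0.2094]
ee_rot: [[0.145, -0.989, 0.0], [-0.989, -0.145, -0.0], [0.0, -0.0, -1.0]]
wrist_force: [0.3, -0.6, -0.3]
gripper_width: 0.006
gripper_force: 0.0
```

```bash
python3 loc.py 160 92;python3 - <<'E'
from meas import *
d=cap("side");s=d["frame"][110:270,240:400];t=cap("top")["frame"][150:260,255:405]
cv2.imwrite("pics/p6.png",np.hstack([cv2.resize(t,(545,400),interpolation=2)[:,:400],cv2.resize(s,(400,400),interpolation=2)]))
E
```

```text
local x,y,z mm -0.3 350.2 209.4
t 16.8 tcp [0.4912 0.2977 0.2094] yawx -81.69 F [ 0.3 -0.6 -0.3] w 0.005948024530416015 shift cm [19.02 -0.02 11.74]
```

View pics/p6.png

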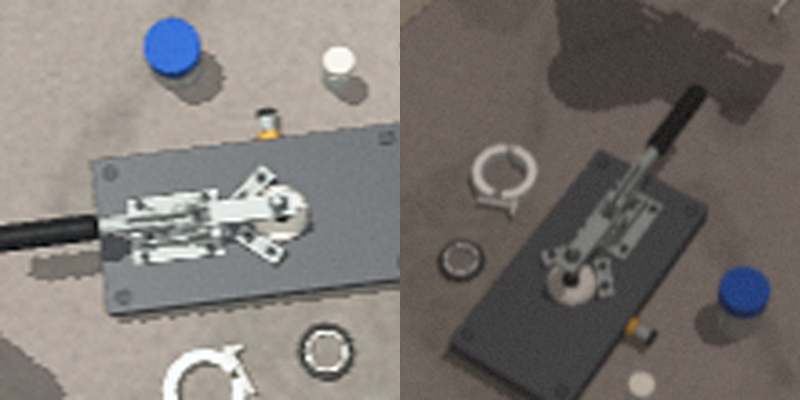

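The lever lies level, with no contact felt at 79 mm. The foot is on the flange's middle at (570,282), the flange is against both bars, the bystanders haven't moved, and the hand is clear. I'm handing in the job.

```bash
python3 -c "
from station import r; print(r.finish_job())"
```

```text
the job is handed in; nothing more can be done
None
```

The job is handed in: the flange is home against both stop bars, the clamp lever is down and looks locked with the foot on the flange, and the hand is clear. No verdict came back, and I judged the lock by feel and camera, not from the joint or foot force. The closed fingers also pressed the nest plate at about 29 N for a moment, under the 40 N limit.

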